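Feed a vial carrier through the hidden light stop of a counting chamber

ROBOT

A 6-joint arm with a two-finger parallel gripper is mounted at the origin on a cart in front of the work surface, level with it; the furniture and walls round the work are solid. World frame = base frame: x ahead of the robot, y to its left, z up, the work surface at z = 0. Lengths are in mm, angles in rad, forces in N, time in s.
With the tool pointing down it reaches from about 225 to 875 mm from the base axis. Payload 3.4 kg.
Tool frame: the origin (TCP) lies midway between the tips of the shut fingers; the grasp point (between the pads) lies 19 mm behind it; z points along the fingers, y is the line along which they close (so a half turn about z gives the same grasp; the last joint's range is limited). The gripper opens to 85 mm and grips with 20 to 120 N. Pads are 22 mm wide; open, the fingers measure 114 mm over their backs; the gripper's body (76 mm by 85 mm) begins 54 mm behind the grasp point. The pads swing forward as they close: fully open they stand 13 mm farther back than shut.
Start: joints at [-1.267, 0.276, 1.505, -0, 1.361, -0.121], TCP at [236.983, -523.929, 231.328] pointing down, gripper open.
Joint ranges: [-2.89, 2.89], [-0.75, 2.08], [0.22, 2.7], [-1.18, 4.32], [0.11, 2.71], [-2.7, 2.7]. Speed limits (rad/s): [2.57, 2.57, 3.14, 3.14, 3.14, 3.14].

INTERFACE

Orientations are given as a unit quaternion [x, y, z, w].
In Python, from station import env gives the robot as it stands.
- The arm moves only by the tool apply_moves, never from a script. Its argument "moves" is one flat list of numbers, 5 for each row, row after row: the opening, from -1 (shut) to 1 (fully open), so that 0 is half open, then the shift along the tool's x, y, z in m, then the turn about the tool's z in degrees. A call has 1 to 8 rows; each row is the pose to reach, as a shift and turn from the pose commanded when the call began, along the tool's axes at that moment; what a row does not reach only later rows make up. A row lasts 1/8 s, in which the tool goes at most 62.5 mm and 10.7 degrees, less where a joint would pass 70% of its speed; a pose out of reach is approached as far as the arm can. A call with a gripper value outside its range is refused whole. The fingers move at their own pace and stop on an object; the grip force is fixed at half the most. Time passes only in rows, so rows that repeat a pose let the fingers close. It gives the time, the measured TCP pose, the force, the opening and the grip force at its end, in the units of the state.
- env.read_state(): the state, without advancing time (a new reading comes with each control period).
- env.get_image(name): name is "side" or "top"; returns the picture (400x640x3 uint8, red, green, blue); there is no depth.
- env.camera_info(name): a dict with "fx", "fy", "cx", "cy" (pixels), "view" (4x4, takes a point from world to camera coordinates). Camera axes: x right, y down, z forward; pixel columns grow to the right and rows downward; lengths in mm; the calibration is good to about 2 mm. A picture is of the moment at which its call begins. camera_info takes no time and is no camera call.
- env.finish_job(): hands the job in; it is judged then, once.
The state is a dict: "time": time; "joint_pos": joint angles; "qvel": joint speeds; "joint_efforts": joint torques, N m; "ee_pos": TCP position; "orientation": TCP orientation; "force": force on the tool from outside, world axes, zero at the start; "torque": the same for the moment, N m; "finger_gap": finger opening in mm; "finger_force": force on a finger pad.
Only numpy, scipy, OpenCV 4.12 (cv2) and the standard library are available. Lean on these libraries where they do the work, as an engineer would, in place of code of your own. Each camera call takes 0.05 s, during which the arm holds its last target. There are 200 camera calls.

TASK

Slide the orange vial carrier, with its small white vial standing in the cup, cup first through the mouth of the white counting chamber until it is fully home against the back wall, then let go. Inside the chamber a hidden light stop leaves only a narrow gap somewhere left or right of the middle: feel for it gently, never ram the carrier into the chamber, keep the vial standing in its cup and do not disturb the things standing around.

Things in the scene. Friction and masses are not known exactly. Their poses are not given: they have to be found in the camera images.
- chamber: White shielded counting chamber fixed to the bench, 130 (x) x 148 (y) x 74 mm, with an aluminium detector head to 137 mm high on its rear roof. Origin: centre of the underside; own +x runs inward from mouth to back. A straight tunnel, 100 mm wide (y -50 to +50), 64 mm high, roofed, no floor (things slide on the bench), runs from the open mouth at x = -65 mm to a flat back wall at x = +40 mm.
- chamber_mouth (a point): Middle of the tunnel's open mouth at bench height (x = -65, y = 0 in the chamber's frame; same axes).
- stop_plane (a point): Point on the tunnel's middle line at bench height, at the front face of the hidden black light stop (55 mm inside the mouth). The stop is a rigid upright wall 5 mm thick across the tunnel with one full-height gap 40 mm wide; the gap's centre lies anywhere from 26 mm left to 26 mm right of this point (along y), differs every time, and must be felt for with the cup.
- carrier: Loose vial carrier, 0.2 to 0.33 kg, lying flat. Origin: centre of the underside of its square orange cup (33 x 33 mm, walls and floor 3.5 mm thick, 34 mm high; cup front at x = +16.5 mm); own +x forward, z up. A flat stem 14 mm wide, 6 mm high runs back to a foot plate 34 x 44 mm under an upright black grip at x = -143.5 mm. When home, the origin is at x = +23.5 mm in the chamber's frame, the grip 55 mm outside the mouth.
- carrier_grip (a point): Point inside the carrier's upright black grip, 34 mm above the carrier's underside and 143.5 mm behind the cup's centre. The grip is 26 mm long (carrier x), 14 mm wide (carrier y, the way to pinch it) and reaches from 6 to 52 mm above the underside. Axes as the carrier's.
- vial: Small white capped vial, 24 mm diameter, 50 mm high, 0.05 kg, standing loose in the carrier's cup (26 x 26 mm inside, 30 mm deep); its top is about 54 mm above the bench. Origin at the centre of its underside, z up.
- green_rack: Bystander: green microtube rack, 66 x 105 x 34 mm, to the right of the chamber. Origin under its centre.
- timer: Bystander: small white timer, 68 x 68 x 21 mm, lying to the right, nearer the robot. Origin under its centre.
- brown_bottle: Bystander: brown bottle with a dark cap, 41 mm diameter, 90 mm high, standing to the left of the chamber. Origin under its centre.
Mind the look-alikes: they are no part of the job. Several things have the shape of the vial; the one meant has the colours described above.

How it is judged:
By the outcome, as a careful person would: the job done as asked, in the order asked, and still so for the second after the job is handed in, with the robot touching nothing.
It also fails if it takes over 72 s, if anything falls off the work surface, if the arm or the gripper's body presses on something with over 40 N, if the wrist force passes 120 N, or if a joint passes its speed limit or range.

## Working session

There is one attempt and no reset: what is moved stays moved. The work goes in short steps, Python scripts to look and compute and a tool call to move; the robot and the scene stay as the last step left them, time stands still between calls to the robot, and variables do not carry over. Pictures are saved under pics/ and viewed, at most 10 in all, crops included, and the job is handed in when it is done.

Besides the shell and the picture viewer there is one more tool, called after ">>>" as name(argument=value, ...) on one line, values as JSON. apply_moves: Moves the arm, as the interface text tells. Its arguments: {"type":"object","properties":{"moves":{"type":"array","items":{"type":"number"}}},"required":["moves"]}

```bash
mkdir -p pics
python3 - <<'E'
from station import env
import cv2
for n in("top","side"):
    cv2.imwrite(f"pics/{n}0.png",env.get_image(n)[:,:,::-1]); c=env.camera_info(n); print(n,c)
s=env.read_state();print(s)
E
```

```text
top {'fx': 363.4436787487425, 'fy': 363.4436787487425, 'cx': 322.3663638117893, 'cy': 198.3597844724233, 'view': array([[ 1.86061604e-02, -9.99813992e-01, -5.07864166e-03,
        -3.03794089e+01],
       [-9.90702808e-01, -1.77514659e-02, -1.34880807e-01,
         5.98566540e+02],
       [ 1.34765565e-01,  7.54103848e-03, -9.90848816e-01,
         9.68682829e+02],
       [ 0.00000000e+00,  0.00000000e+00,  0.00000000e+00,
         1.00000000e+00]])}
side {'fx': 373.63816939987515, 'fy': 373.63816939987515, 'cx': 321.41913846828004, 'cy': 199.76881605149168, 'view': array([[-9.99506143e-01,  3.01066442e-02,  9.00331255e-03,
         6.04839216e+02],
       [ 1.17070171e-02,  6.22640375e-01, -7.82420545e-01,
         3.26971576e+01],
       [-2.91618829e-02, -7.81928740e-01, -6.22685338e-01,
         1.09983524e+03],
       [ 0.00000000e+00,  0.00000000e+00,  0.00000000e+00,
         1.00000000e+00]])}
{'time': 0.1, 'joint_pos': array([-1.26698673e+00,  2.76577271e-01,  1.50599664e+00,  2.99513539e-05,
        1.36072297e+00, -1.21015358e-01]), 'qvel': array([ 0.00193595, -0.00159065, -0.00311507, -0.00010481, -0.00124429,
        0.00023239]), 'joint_efforts': array([ 8.47646588e-04, -4.17700982e+01, -2.46406317e+01, -3.17394461e-04,
        5.85182002e-03,  1.98468859e-05]), 'ee_pos': array([ 236.8485532 , -523.44033528,  230.50420571]), 'orientation': array([ 9.77525471e-01,  2.10815625e-01, -6.31899343e-05, -8.49896309e-04]), 'force': array([-0.23974779,  0.6900032 , -0.64505155]), 'torque': array([ 0.00651397, -0.00840208,  0.03396651]), 'finger_force': 0.0, 'finger_gap': 85.1734198352496}
```

View pics/top0.png

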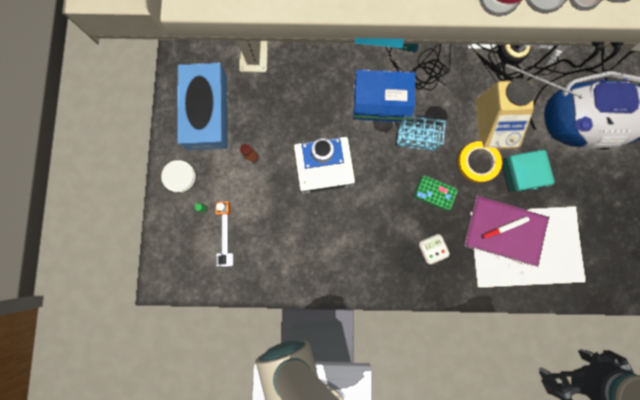

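View pics/side0.png

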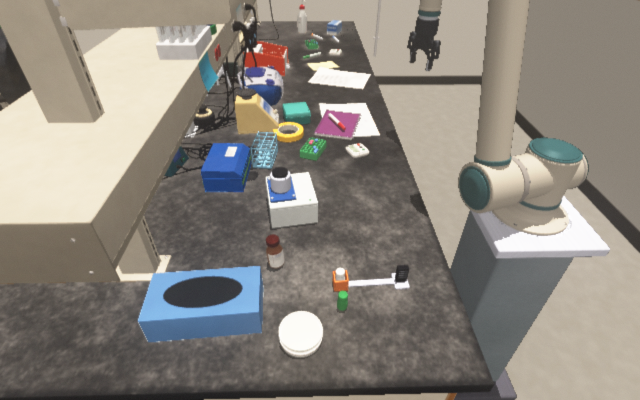

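The carrier is the orange cup at top (222,208), with its grip at (224,260). The white vial stands in the cup, and the green vial at (200,208) is a look-alike. The chamber is at (325,163), the bottle at (249,153), the rack at (437,193) and the timer at (434,249). I'll confirm these in enlarged crops.

Run:
```python
import cv2
t=cv2.imread("pics/top0.png");s=cv2.imread("pics/side0.png")
cv2.imwrite("pics/tc.png",cv2.resize(t[125:275,180:380],None,fx=4,fy=4,interpolation=cv2.INTER_CUBIC))
cv2.imwrite("pics/sc.png",cv2.resize(s[155:305,230:430],None,fx=4,fy=4,interpolation=cv2.INTER_CUBIC))
```

```text
(no output)
```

View pics/tc.png

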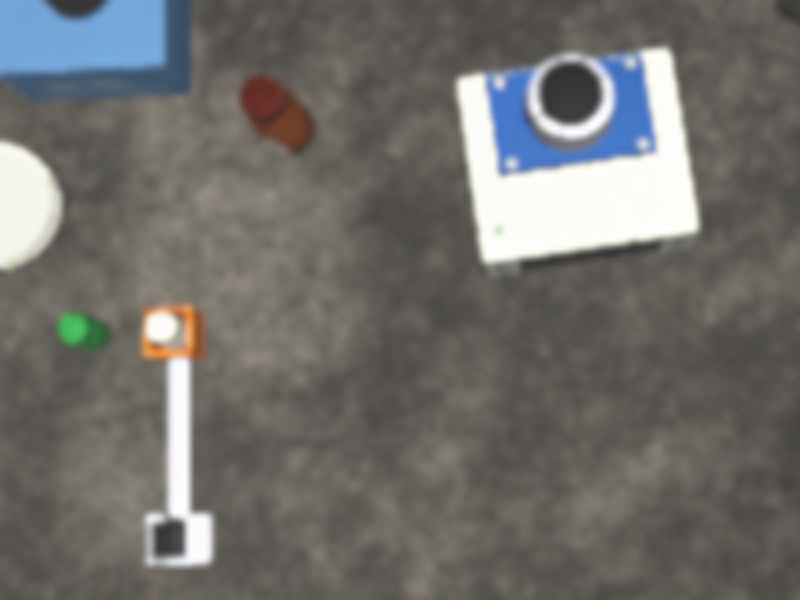

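View pics/sc.png

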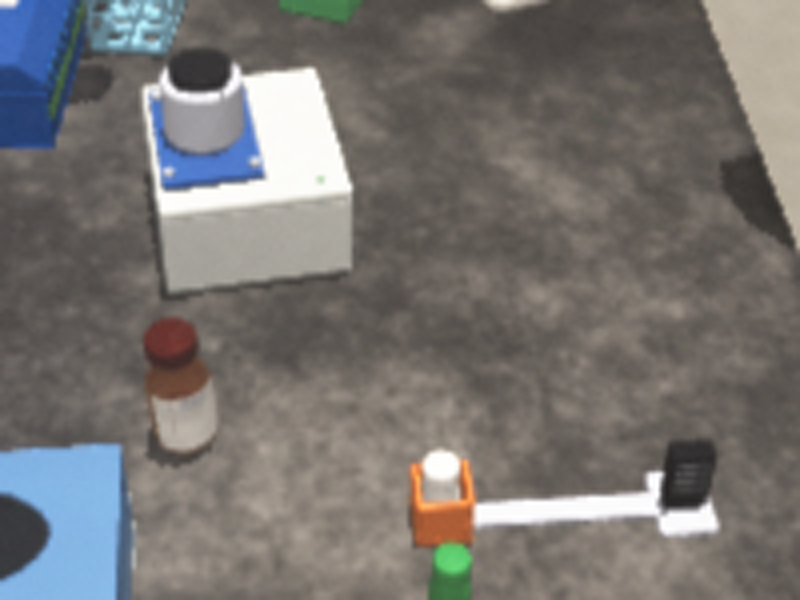

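```bash
cat > h.py <<'E'
from station import env
import numpy as np
def ray(n,u,v,z,crop=None):
    if crop: u,v=(u+.5)/4-.5+crop[0],(v+.5)/4-.5+crop[1]
    c=env.camera_info(n);R=c["view"][:3,:3];o=-R.T@c["view"][:3,3]
    d=R.T@np.array([(u-c["cx"])/c["fx"],(v-c["cy"])/c["fy"],1]);return (o+d*(z-o[2])/d[2])[:2]
E
python3 - <<'E'
from h import *
T=(180,125);S=(230,155);np.set_printoptions(precision=1,suppress=True)
C=[ray("top",*p,74,T) for p in[(457,80),(667,48),(699,232),(484,264)]]
print("roof",np.array(C),"ctr",np.mean(C,0))
f=(C[0]+C[1]-C[2]-C[3])/2;l=(C[0]+C[3]-C[1]-C[2])/2
print(np.linalg.norm(f),np.linalg.norm(l),np.degrees(np.arctan2(f[1],f[0])),np.degrees(np.arctan2(-l[0],l[1])))
D=[ray("side",*p,74,S) for p in[(142,88),(317,69),(351,187),(158,213)]]
print("side roof",np.array(D),np.mean(D,0))
print("cup",ray("top",168,332,34,T),"grip",ray("top",169,538,52,T),"foot",ray("top",179,540,5,T),"stem",ray("top",179.5,362,6,T),ray("top",178,514,6,T))
print("side grip top",ray("side",691,450,52,S),"cup rim",ray("side",443,476,34,S),"stem",ray("side",475,514,6,S),ray("side",655,504,6,S))
print("green",ray("top",74,330,50,T),"bottle",ray("top",262,97,90,T))
E
```

```text
roof [[ 741.6   61.1]
 [ 766.7  -82.4]
 [ 638.8 -105.3]
 [ 614.4   39.2]] ctr [690.4 -21.8]
129.47154740418185 146.12413074204582 9.944777882217885 9.754548652982402
side roof [[ 768.6  -83. ]
 [ 640.2 -105.6]
 [ 617.8   35.8]
 [ 745.5   60.8]] [693. -23.]
cup [568.8 261. ] grip [427.8 247.4] foot [424.9 253.3] stem [550.3 259.6] [443.  254.8]
side grip top [427.4 253. ] cup rim [569.2 253.7] stem [549.7 259.1] [442.4 254.1]
green [567.3 321.1] bottle [723.  190.6]
```

The crop confirms it: the white-capped vial stands in the orange cup, and the green vial beside it is not part of the job. My estimates:

| Item | Position (mm) | Yaw |
|---|---|---|
| Carrier grip | (426.5, 252) | 2.7° |
| Chamber centre | (691.7, -22.4) | 9.8° |

Next I'll move above the grip.

>>> apply_moves(moves=[1,0.4925,-0.629,0.08,21.6,1,0.4925,-0.629,0.08,21.6,1,0.4925,-0.629,0.08,21.6,1,0.4925,-0.629,0.08,21.6,1,0.4925,-0.629,0.08,21.6,1,0.4925,-0.629,0.08,21.6,1,0.4925,-0.629,0.08,21.6,1,0.4925,-0.629,0.08,21.6])

```text
time: 1.1
ee_pos: [355.1, -38.8, 181.4]
orientation: [1.0, 0.024, 0.001, 0.0]
force: [2.0, 0.0, 0.2]
finger_gap: 85.1
finger_force: 0.0
```

>>> apply_moves(moves=[1,0.0854,-0.288,0.031,0,1,0.0854,-0.288,0.031,0,1,0.0854,-0.288,0.031,0,1,0.0854,-0.288,0.031,0,1,0.0854,-0.288,0.031,0,1,0.0854,-0.288,0.031,0,1,0.0854,-0.288,0.031,0])

```text
time: 1.98
ee_pos: [425.7, 250.6, 149.9]
orientation: [1.0, 0.024, -0.001, 0.001]
force: [0.8, 0.1, -0.9]
finger_gap: 85.6
finger_force: 0.0
```

Run:
```python
from h import *
import cv2
s=env.read_state();print(s["ee_pos"],s["orientation"])
a=env.get_image("side")[195:305,310:450,::-1];b=env.get_image("top")[190:290,170:310,::-1]
cv2.imwrite("pics/g1.png",cv2.resize(np.vstack([a,b]),None,fx=2.8,fy=2.8,interpolation=cv2.INTER_CUBIC))
```

```text
[425.72925112 250.6416678  149.88549343] [ 9.99703629e-01  2.43186847e-02 -8.86568701e-04  6.84738922e-04]
```

View pics/g1.png

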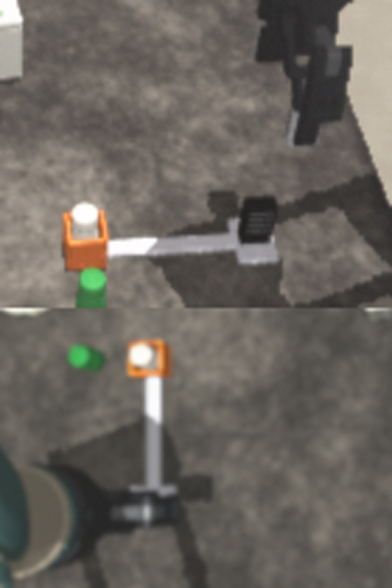

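The gripper is over the grip, and the vial is still standing in the cup. I'll descend and then close.

>>> apply_moves(moves=[1,0,-0.001,0.05,0,1,0,-0.001,0.09,0,1,0,-0.001,0.12,0,1,0,-0.001,0.133,0,1,0,-0.001,0.133,0,0.2,0,-0.001,0.133,0,0,0,-0.001,0.133,0,-0.2,0,-0.001,0.133,0])

```text
time: 3.08
ee_pos: [427.0, 252.4, 18.2]
orientation: [1.0, 0.024, 0.001, -0.0]
force: [0.2, 0.0, -0.7]
finger_gap: 34.7
finger_force: 0.0
```

>>> apply_moves(moves=[-0.3,0,0,0,0,-0.4,0,0,0,0,-0.5,0,0,0,0,-0.6,0,0,0,0,-0.7,0,0,0,0,-1,0,0,0,0,-1,0,0,0,0,-1,0,0,0,0])

```text
time: 4.08
ee_pos: [426.6, 252.4, 17.6]
orientation: [1.0, 0.024, 0.0, -0.0]
force: [-1.0, 2.0, 1.5]
finger_gap: 13.2
finger_force: 58.5
```

>>> apply_moves(moves=[-1,0,0.006,0,-1,-1,-0.001,0.02,0,-2,-1,-0.001,0.04,0,-3,-1,-0.002,0.065,0,-4,-1,-0.003,0.09,0,-5,-1,-0.003,0.115,0,-6,-1,-0.003,0.14,0,-7,-1,-0.003,0.16,0,-7])

```text
time: 5.08
ee_pos: [431.0, 91.1, 17.5]
orientation: [0.996, 0.085, 0.0, 0.0]
force: [0.1, 3.1, 1.3]
finger_gap: 12.9
finger_force: 59.0
```

>>> apply_moves(moves=[-1,-0.003,0.022,0,0,-1,-0.006,0.045,0,0,-1,-0.01,0.07,0,0,-1,-0.013,0.095,0,0,-1,-0.017,0.12,0,0,-1,-0.02,0.14,0,0,-1,-0.022,0.152,0,0,-1,-0.0224,0.156,0,0])

```text
time: 6.08
ee_pos: [435.0, -65.6, 17.6]
orientation: [0.996, 0.085, -0.0, -0.0]
force: [-0.6, 5.1, 5.5]
finger_gap: 13.8
finger_force: 59.6
```

Run:
```python
from h import *
import cv2
s=env.read_state();print(s["ee_pos"],s["orientation"],s["force"])
a=env.get_image("side")[155:255,270:450,::-1];b=env.get_image("top")[125:275,240:420,::-1]
cv2.imwrite("pics/g2.png",cv2.resize(b,None,fx=4,fy=4,interpolation=cv2.INTER_CUBIC))
cv2.imwrite("pics/g2s.png",cv2.resize(a,None,fx=4,fy=4,interpolation=cv2.INTER_CUBIC))
```

```text
[435.01750248 -65.56251645  17.59098538] [ 9.96422418e-01  8.45114454e-02 -2.73864129e-04 -3.25969170e-04] [-0.62507171  5.1250226   5.54613661]
```

View pics/g2.png

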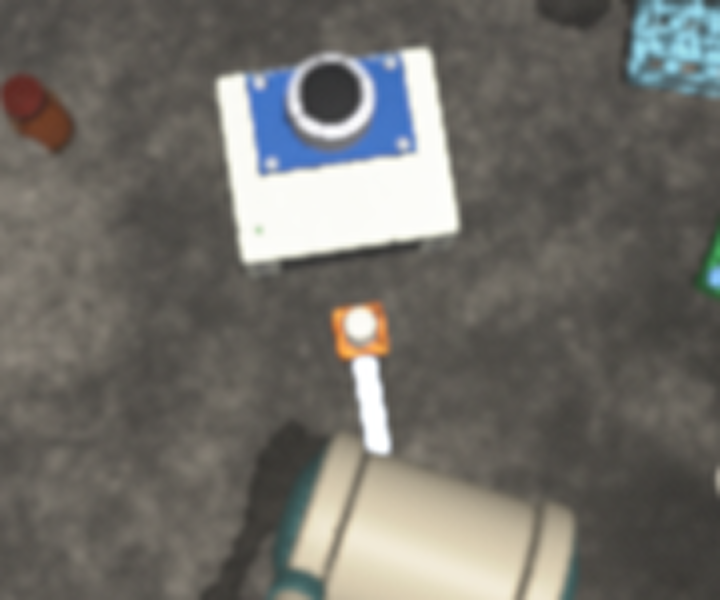

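View pics/g2s.png

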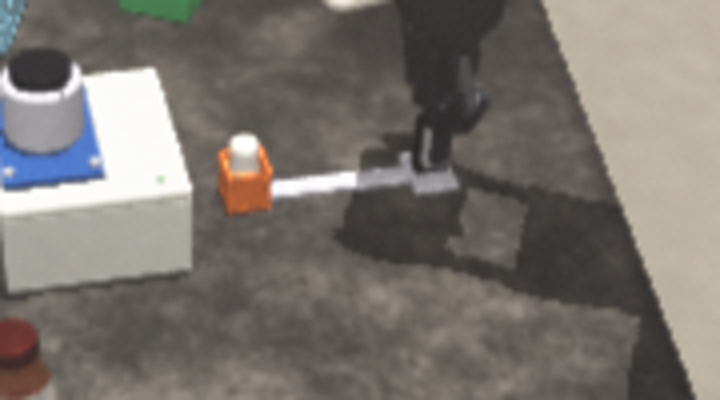

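The vial is still standing in the cup, and the carrier faces the mouth. In the top crop the cup rim is centred at (360,331) and the stem runs from (366,362) to (378,452). I'll work out where that puts it in the chamber's frame.

Run:
```python
from h import *
T=(240,125);a=np.radians(9.85);R=np.array([[np.cos(a),np.sin(a)],[-np.sin(a),np.cos(a)]])
C=np.mean([ray("top",*p,74,T) for p in[(217,80),(430,47),(459,232),(244,264)]],0)
q=lambda p:R@(p-C)
print(C,"cup",q(ray("top",360,331,34,T)),"stem",q(ray("top",366,362,6,T)),q(ray("top",378,452,6,T)),"tcp",q(np.array([435.0,-65.6])))
```

```text
[690.58658781 -22.3529229 ] cup [-116.98345067    2.32220726] stem [-136.61206654    0.65905184] [-200.9994539     2.22751435] tcp [-259.21723273    1.11346385]
```

The carrier is aligned to about 1.5 mm. I'll go in through the mouth and stop short of the light stop.

>>> apply_moves(moves=[-1,0.006,0.001,0,0,-1,0.016,0.0015,0,0,-1,0.028,0.0015,0,0,-1,0.04,0.0015,0,0,-1,0.052,0.0015,0,0,-1,0.064,0.0015,0,0,-1,0.074,0.0015,0,0,-1,0.08,0.0015,0,0])

```text
time: 7.18
ee_pos: [512.1, -53.1, 17.6]
orientation: [0.996, 0.086, -0.003, 0.0]
force: [-8.0, -1.6, 11.5]
finger_gap: 13.3
finger_force: 60.2
```

>>> apply_moves(moves=[-1,0,0,0,0,-1,0.001,0,0,0,-1,0.002,0,0,0,-1,0.003,0,0,0])

```text
time: 7.68
ee_pos: [514.6, -52.7, 17.6]
orientation: [0.996, 0.086, -0.003, 0.0]
force: [-7.8, -0.5, 9.7]
finger_gap: 13.4
finger_force: 60.1
```

```bash
cat > st.py <<'E'
from h import *
a=np.radians(9.85);R=np.array([[np.cos(a),np.sin(a)],[-np.sin(a),np.cos(a)]]);C=np.array([690.6,-22.3])
s=env.read_state();np.set_printoptions(precision=3,suppress=True)
print("t",s["time"],"cup(chamber)",R@(s["ee_pos"][:2]-C)+[143.5,0],"z",s["ee_pos"][2],"F",R@s["force"][:2],s["force"][2],"Tz",s["torque"],"yaw",np.degrees(2*np.arctan2(s["orientation"][1],s["orientation"][0])))
E
python3 st.py
```

```text
t 7.675 cup(chamber) [-35.072   0.117] z 17.55408394795035 F [-7.809  0.849] 9.682789838250764 Tz [-0.205  0.603  0.02 ] yaw 9.831434602611322
```

>>> apply_moves(moves=[-1,0.001,0,-0.0005,0,-1,0.001,0,-0.0007,0,-1,0.003,0,-0.0007,0,-1,0.003,0,-0.0007,0])

```text
time: 8.18
ee_pos: [520.8, -52.2, 17.8]
orientation: [0.996, 0.085, 0.0, 0.0]
force: [0.6, 0.9, -2.2]
finger_gap: 12.9
finger_force: 58.3
```

```bash
python3 st.py
```

```text
t 8.175 cup(chamber) [-28.942  -0.418] z 17.801681806710548 F [0.72 0.76] -2.2276999793163164 Tz [ 0.022  0.135 -0.001] yaw 9.752104640898967
```

>>> apply_moves(moves=[-1,0.001,0,0,0,-1,0.002,0,0,0,-1,0.003,0,0,0,-1,0.004,0,0,0])

```text
time: 8.68
ee_pos: [524.4, -51.6, 18.1]
orientation: [0.996, 0.085, -0.0, 0.0]
force: [-1.0, 0.2, -2.8]
finger_gap: 13.2
finger_force: 58.3
```

```bash
python3 st.py
```

```text
t 8.675 cup(chamber) [-25.221  -0.47 ] z 18.085539896492982 F [-0.903  0.379] -2.7998770368256913 Tz [-0.082  0.268 -0.002] yaw 9.738885761387113
```

>>> apply_moves(moves=[-1,0.001,0,0,0,-1,0.002,0,0,0,-1,0.003,0,0,0,-1,0.003,0,0,0])

```text
time: 9.18
ee_pos: [525.3, -51.2, 17.9]
orientation: [0.996, 0.085, -0.002, -0.0]
force: [-4.8, -1.9, -0.3]
finger_gap: 13.4
finger_force: 58.8
```

```bash
python3 st.py
```

```text
t 9.175 cup(chamber) [-24.268  -0.196] z 17.94361969817282 F [-5.071 -1.035] -0.27968596267525814 Tz [-0.299  0.709 -0.067] yaw 9.748833201400878
```

>>> apply_moves(moves=[-1,0.001,0,0,0,-1,0.002,0,0,0,-1,0.002,0,0,0,-1,0.002,0,0,0])

```text
time: 9.68
ee_pos: [525.2, -51.0, 17.8]
orientation: [0.996, 0.085, -0.004, -0.0]
force: [-10.1, -2.5, 1.3]
finger_gap: 13.2
finger_force: 59.2
```

```bash
python3 st.py
```

```text
t 9.675 cup(chamber) [-24.356   0.052] z 17.844610130839857 F [-10.381  -0.7  ] 1.2637226856215236 Tz [-0.529  0.978 -0.184] yaw 9.761424087735207
```

Contact is at cup x ≈ -24.3. The torque puts the push at the cup's right corner, so the gap should be to the left. I'll ease off and feel leftward with light pressure.

>>> apply_moves(moves=[-1,-0.003,0,0,0,-1,-0.0025,-0.002,0,0,-1,-0.0025,-0.003,0,0,-1,-0.0025,-0.0045,0,0,-1,-0.0025,-0.006,0,0,-1,-0.0025,-0.007,0,0,-1,-0.0025,-0.008,0,0,-1,-0.0025,-0.008,0,0])

```text
time: 10.68
ee_pos: [524.1, -44.1, 18.0]
orientation: [0.996, 0.084, -0.001, 0.0]
force: [-5.6, -4.9, -1.2]
finger_gap: 13.4
finger_force: 58.8
```

```bash
python3 st.py
```

```text
t 10.675 cup(chamber) [-24.283   6.98 ] z 17.98119808119302 F [-6.342 -3.896] -1.2213050635831604 Tz [-0.851  0.831 -0.633] yaw 9.685163375549275
```

>>> apply_moves(moves=[-1,-0.001,0,0,0,-1,-0.001,-0.002,0,0,-1,-0.001,-0.003,0,0,-1,-0.001,-0.004,0,0,-1,-0.001,-0.005,0,0,-1,-0.001,-0.006,0,0,-1,-0.001,-0.007,0,0,-1,-0.001,-0.007,0,0])

```text
time: 11.68
ee_pos: [522.8, -36.4, 18.0]
orientation: [0.996, 0.085, -0.001, -0.0]
force: [-4.3, -3.3, -1.6]
finger_gap: 13.5
finger_force: 58.6
```

```bash
python3 st.py
```

```text
t 11.675 cup(chamber) [-24.206  14.763] z 18.030250024386277 F [-4.846 -2.511] -1.601048353674713 Tz [-0.506  0.691 -0.43 ] yaw 9.737702633370622
```

>>> apply_moves(moves=[-1,0,-0.001,0,0,-1,0,-0.002,0,0,-1,0,-0.003,0,0,-1,0,-0.004,0,0,-1,0,-0.005,0,0,-1,0,-0.006,0,0,-1,0,-0.006,0,0])

```text
time: 12.55
ee_pos: [521.8, -30.5, 18.0]
orientation: [0.996, 0.085, -0.001, -0.0]
force: [-4.0, -2.8, -2.8]
finger_gap: 13.5
finger_force: 58.6
```

```bash
python3 st.py
```

```text
t 12.55 cup(chamber) [-24.182  20.77 ] z 18.02704740304046 F [-4.435 -2.028] -2.783036030602183 Tz [-0.519  0.713 -0.396] yaw 9.736623995519142
```

>>> apply_moves(moves=[-1,0,-0.001,0,0,-1,0,-0.002,0,0,-1,0,-0.003,0,0,-1,0,-0.004,0,0,-1,0,-0.005,0,0,-1,0,-0.005,0,0])

```text
time: 13.3
ee_pos: [521.0, -25.6, 18.0]
orientation: [0.996, 0.085, -0.001, -0.0]
force: [-3.5, -3.6, -3.2]
finger_gap: 13.3
finger_force: 58.6
```

```bash
python3 st.py
```

```text
t 13.3 cup(chamber) [-24.181  25.77 ] z 18.020000053689618 F [-4.052 -2.974] -3.1782522185007 Tz [-0.548  0.672 -0.413] yaw 9.739802821949626
```

>>> apply_moves(moves=[-1,0,-0.001,0,0,-1,0,-0.002,0,0,-1,0,-0.003,0,0,-1,0,-0.004,0,0,-1,0,-0.004,0,0])

```text
time: 13.92
ee_pos: [520.3, -21.7, 18.0]
orientation: [0.996, 0.085, -0.001, -0.0]
force: [-3.7, -2.8, -1.9]
finger_gap: 13.3
finger_force: 58.6
```

```bash
python3 st.py
```

```text
t 13.925 cup(chamber) [-24.145  29.754] z 18.02063969800877 F [-4.101 -2.101] -1.9443926649689147 Tz [-0.561  0.784 -0.368] yaw 9.741583256440741
```

Nothing opens on the left, out to the range limit. I'll back off, return to the middle and feel to the right.

>>> apply_moves(moves=[-1,-0.003,0,0,0,-1,-0.005,0.002,0,0,-1,-0.005,0.007,0,0,-1,-0.005,0.013,0,0,-1,-0.005,0.019,0,0,-1,-0.005,0.025,0,0,-1,-0.005,0.029,0,0,-1,-0.005,0.03,0,0])

```text
time: 14.92
ee_pos: [521.0, -52.6, 18.1]
orientation: [0.996, 0.085, 0.0, 0.0]
force: [0.8, 0.7, -4.6]
finger_gap: 13.5
finger_force: 58.4
```

```bash
python3 st.py
python3 - <<'E'
from h import *
import cv2
b=env.get_image("top")[125:275,240:420,::-1]
cv2.imwrite("pics/g3.png",cv2.resize(b,None,fx=4,fy=4,interpolation=cv2.INTER_CUBIC))
E
```

```text
t 14.925 cup(chamber) [-28.753  -0.825] z 18.1382783221394 F [0.954 0.578] -4.63342826984713 Tz [-0.041  0.249 -0.037] yaw 9.711198992872596
```

View pics/g3.png

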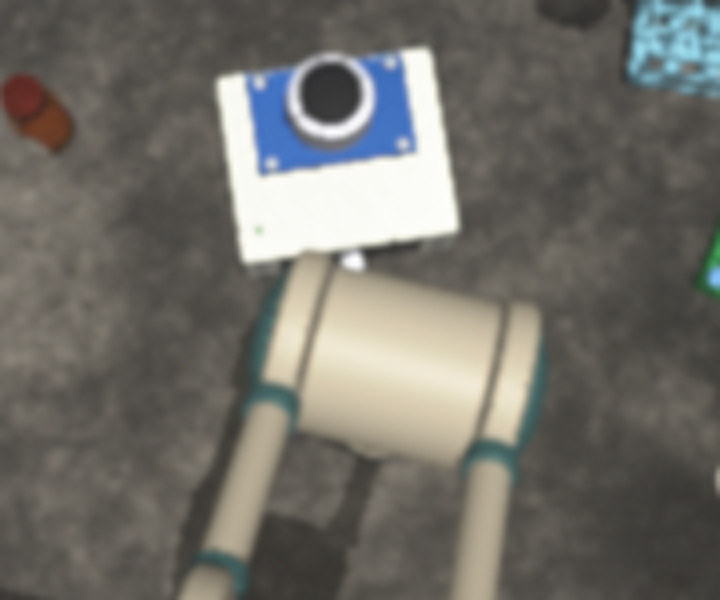

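The stem at the mouth, pixel (352,262), is still near the centre line, so the carrier hasn't turned noticeably in the grip. Now I'll feel to the right.

>>> apply_moves(moves=[-1,0.003,0,0,0,-1,0.0045,0,0,0,-1,0.0055,0,0,0,-1,0.0055,0.002,0,0,-1,0.0055,0.003,0,0,-1,0.0055,0.004,0,0,-1,0.0055,0.005,0,0,-1,0.0055,0.006,0,0])

```text
time: 15.98
ee_pos: [526.4, -56.9, 18.0]
orientation: [0.996, 0.085, -0.001, -0.0]
force: [-4.3, 2.0, -2.7]
finger_gap: 13.4
finger_force: 59.4
```

```bash
python3 st.py; python3 -c "
from h import *
a=np.radians(9.85);R=np.array([[np.cos(a),np.sin(a)],[-np.sin(a),np.cos(a)]])
print(R@(ray('top',352,262,6,(240,125))-[690.6,-22.3]))"
```

```text
t 15.975 cup(chamber) [-24.153  -6.021] z 17.977030125835586 F [-3.935  2.702] -2.6840673491068974 Tz [0.373 0.716 0.556] yaw 9.775247763084463
[-63.73604576  -0.69033136]
```

>>> apply_moves(moves=[-1,0,0.001,0,0,-1,0,0.002,0,0,-1,0,0.003,0,0,-1,0,0.004,0,0,-1,0,0.005,0,0,-1,0,0.006,0,0,-1,0,0.006,0,0])

```text
time: 16.85
ee_pos: [527.6, -63.0, 18.0]
orientation: [0.996, 0.085, -0.001, -0.0]
force: [-4.7, 2.5, -1.5]
finger_gap: 13.2
finger_force: 59.4
```

```bash
python3 st.py
```

```text
t 16.85 cup(chamber) [-24.069 -12.196] z 17.954166573932866 F [-4.185  3.285] -1.5444589909850372 Tz [0.351 0.761 0.462] yaw 9.769311177226905
```

>>> apply_moves(moves=[-1,0,0.001,0,0,-1,0,0.002,0,0,-1,0,0.003,0,0,-1,0,0.004,0,0,-1,0,0.005,0,0,-1,0,0.006,0,0,-1,0,0.006,0,0])

```text
time: 17.73
ee_pos: [531.0, -69.7, 18.5]
orientation: [0.996, 0.084, 0.001, 0.001]
force: [-0.3, 0.5, -3.4]
finger_gap: 12.9
finger_force: 58.5
```

```bash
python3 st.py
```

```text
t 17.725 cup(chamber) [-21.845 -19.412] z 18.507282933638137 F [-0.174  0.497] -3.3947568417289062 Tz [-0.068  0.31   0.021] yaw 9.688994131445915
```

The force dropped and the cup moved 2.3 mm deeper at y ≈ -19, so it is in the gap. I'll advance gently.

>>> apply_moves(moves=[-1,0.001,0,0,0,-1,0.002,0,0,0,-1,0.003,0,0,0,-1,0.004,0,0,0,-1,0.005,0,0,0,-1,0.006,0,0,0,-1,0.006,0,0,0])

```text
time: 18.6
ee_pos: [535.5, -68.0, 18.2]
orientation: [0.996, 0.085, 0.0, 0.0]
force: [0.0, 0.0, -3.7]
finger_gap: 13.3
finger_force: 58.5
```

```bash
python3 st.py
```

```text
t 18.6 cup(chamber) [-17.177 -18.526] z 18.172558899562066 F [0.016 0.007] -3.694259612507649 Tz [-0.088  0.233 -0.105] yaw 9.740276069233541
```

>>> apply_moves(moves=[-1,0.002,0,0,0,-1,0.004,0,0,0,-1,0.006,0,0,0,-1,0.008,0,0,0,-1,0.01,0,0,0,-1,0.012,0,0,0,-1,0.014,0,0,0,-1,0.015,0,0,0])

```text
time: 19.6
ee_pos: [550.3, -65.4, 18.2]
orientation: [0.996, 0.085, 0.0, 0.0]
force: [0.3, 0.1, -3.4]
finger_gap: 13.3
finger_force: 58.5
```

```bash
python3 st.py
```

```text
t 19.6 cup(chamber) [ -2.117 -18.504] z 18.171021795275397 F [0.316 0.004] -3.4499622899401863 Tz [-0.016  0.222  0.033] yaw 9.741350943683727
```

>>> apply_moves(moves=[-1,0.002,0,0,0,-1,0.005,0,0,0,-1,0.008,0,0,0,-1,0.011,0,0,0,-1,0.014,0,0,0,-1,0.017,0,0,0,-1,0.02,0,0,0,-1,0.021,0,0,0])

```text
time: 20.6
ee_pos: [571.1, -61.9, 18.2]
orientation: [0.996, 0.085, 0.0, 0.0]
force: [-0.4, 0.0, -3.3]
finger_gap: 13.5
finger_force: 58.5
```

```bash
python3 st.py
```

```text
t 20.6 cup(chamber) [ 19.003 -18.601] z 18.163777970416756 F [-0.429  0.12 ] -3.326884753764364 Tz [-0.029  0.268  0.021] yaw 9.742266096135587
```

>>> apply_moves(moves=[-1,0.001,0,0,0,-1,0.002,0,0,0,-1,0.003,0,0,0,-1,0.004,0,0,0,-1,0.005,0,0,0,-1,0.006,0,0,0,-1,0.007,0,0,0,-1,0.0075,0,0,0])

```text
time: 21.6
ee_pos: [577.6, -60.7, 18.1]
orientation: [0.996, 0.085, -0.001, -0.0]
force: [-2.1, -1.7, -3.0]
finger_gap: 13.3
finger_force: 58.6
```

```bash
python3 st.py
```

```text
t 21.6 cup(chamber) [ 25.572 -18.482] z 18.073031998824515 F [-2.386 -1.286] -3.0073601974608697 Tz [-0.137  0.491 -0.084] yaw 9.73941107882165
```

Contact is at 25.6, as predicted for the back wall. I'll lower the carrier, hold light pressure, then let go.

>>> apply_moves(moves=[-1,0.001,0,0.0003,0,-1,0.0015,0,0.0006,0,-1,0.002,0,0.0006,0,-1,0.002,0,0.0006,0])

```text
time: 22.1
ee_pos: [577.5, -60.4, 17.6]
orientation: [0.996, 0.085, -0.002, -0.0]
force: [-7.6, -1.9, 1.6]
finger_gap: 13.2
finger_force: 59.4
```

```bash
python3 st.py
```

```text
t 22.1 cup(chamber) [ 25.502 -18.21 ] z 17.600273810872793 F [-7.853 -0.555] 1.62958067042299 Tz [-0.239  0.783 -0.156] yaw 9.742450806845724
```

>>> apply_moves(moves=[-0.6,-0.0015,0,0,0,-0.4,-0.0015,0,0,0,-0.2,-0.0015,0,0,0,0,-0.0015,0,0,0,0,-0.0015,0,0,0,0,-0.0015,0,0,0])

```text
time: 22.85
ee_pos: [578.8, -60.6, 17.6]
orientation: [0.996, 0.085, 0.0, 0.0]
force: [0.1, -0.5, -0.8]
finger_gap: 42.7
finger_force: 0.0
```

>>> apply_moves(moves=[0,0,0,-0.01,0,0,0,0,-0.025,0,0,0,0,-0.045,0,0,0,0,-0.07,0,0,-0.02,0,-0.1,0,0,-0.06,0,-0.13,0,0,-0.11,0,-0.15,0,0,-0.16,0,-0.17,0])

```text
time: 23.85
ee_pos: [419.8, -87.9, 189.5]
orientation: [0.996, 0.085, 0.001, 0.001]
force: [0.1, -1.0, 0.3]
finger_gap: 42.7
finger_force: 0.0
```

>>> apply_moves(moves=[0,-0.04,0,0,0,0,-0.08,0,0,0,0,-0.12,0,0,0,0,-0.14,0,0,0,0,-0.14,0,0,0])

```text
time: 24.48
ee_pos: [282.3, -111.3, 188.5]
orientation: [0.996, 0.084, 0.001, 0.001]
force: [0.1, -0.8, -0.8]
finger_gap: 42.6
finger_force: 0.0
```

Run:
```python
from h import *
import cv2
a=env.get_image("side")[155:255,260:440,::-1];b=env.get_image("top")[135:255,240:420,::-1]
cv2.imwrite("pics/end.png",cv2.resize(np.vstack([a,b]),None,fx=2.7,fy=2.7,interpolation=cv2.INTER_CUBIC))
```

```text
(no output)
```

View pics/end.png

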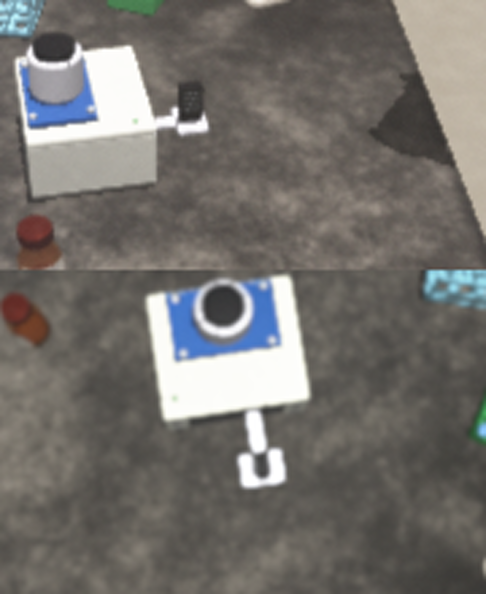

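The carrier is in the chamber, with the grip outside at lower-panel pixel (261,465) and nothing disturbed. I'll check how deep it sits before handing in.

```bash
python3 -c "
from h import *
a=np.radians(9.85);R=np.array([[np.cos(a),np.sin(a)],[-np.sin(a),np.cos(a)]])
for u,v,z in((261,463,52),(261,486,4),(261,451,6)): print(R@(ray('top',(u+.5)/2.7-.5+240,(v-270+.5)/2.7-.5+135,z)-[690.6,-22.3]))"
```

```text
[-118.47353382  -15.85876252]
[-137.5064994   -14.42279111]
[-100.84707494  -20.21541658]
```

```bash
python3 -c "
from station import env
print(env.finish_job())"
```

```text
the job is handed in; nothing more can be done
None
```

The carrier is home against the back wall and released, having gone through the gap about 18 mm right of the middle; I handed the job in at about 24.5 s, with the vial standing at the last view before the cup went into the chamber and the wall felt for at 10 N or less.

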